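# Nest the sample containers for transport

## Task

Pick out the four black-lidded sample containers on the inspection bench and stand each one upright, fully down, in the foam nest whose recess matches it in shape and size (wide round, slim round, wide square, slim square). Lower them in rather than dropping them, and do not knock over or push aside the two glass spirit lamps.

Things in the scene. Friction and masses are not known exactly. Their poses are not given: they have to be found in the camera images.
- wide_round_center (a point): wide round sample container: straight-sided upright white plastic pot with a black screw lid, 56 mm in diameter, 80 mm tall, about 160 g (70 to 140 percent of that), standing upright. The point is its centre, 40 mm above its underside; z is up.
- nest_wide_round_floor (a point): Nest for the wide round container: square white foam block, 92 x 92 x 16 mm, fixed to the bench, with one round recess lined in grey, 72 mm wide and 12 mm deep (8 mm of room all round its container). The point is the centre of the recess floor, 4 mm above the bench; z is up, x and y are square to the block's sides.
- slim_round_center (a point): slim round sample container: straight-sided upright white plastic pot with a black screw lid, 38 mm in diameter, 80 mm tall, about 100 g (70 to 140 percent of that), standing upright. The point is its centre, 40 mm above its underside; z is up.
- nest_slim_round_floor (a point): Nest for the slim round container: square white foam block, 76 x 76 x 16 mm, fixed to the bench, with one round recess lined in grey, 54 mm wide and 12 mm deep (8 mm of room all round its container). The point is the centre of the recess floor, 4 mm above the bench; z is up, x and y are square to the block's sides.
- wide_square_center (a point): wide square sample container: straight-sided upright white plastic pot with a black screw lid, 50 x 50 mm square, 80 mm tall, about 160 g (70 to 140 percent of that), standing upright. The point is its centre, 40 mm above its underside; z is up, x and y are square to its side faces.
- nest_wide_square_floor (a point): Nest for the wide square container: square white foam block, 92 x 92 x 16 mm, fixed to the bench, with one square recess lined in grey, 66 mm wide and 12 mm deep (8 mm of room all round its container). The point is the centre of the recess floor, 4 mm above the bench; z is up, x and y are square to the block's sides and those of the recess.
- slim_square_center (a point): slim square sample container: straight-sided upright white plastic pot with a black screw lid, 36 x 36 mm square, 80 mm tall, about 100 g (70 to 140 percent of that), standing upright. The point is its centre, 40 mm above its underside; z is up, x and y are square to its side faces.
- nest_slim_square_floor (a point): Nest for the slim square container: square white foam block, 76 x 76 x 16 mm, fixed to the bench, with one square recess lined in grey, 52 mm wide and 12 mm deep (8 mm of room all round its container). The point is the centre of the recess floor, 4 mm above the bench; z is up, x and y are square to the block's sides and those of the recess.
- lamp_left: Spirit lamp on the robot's left (+y): unlit squat clear glass lamp, 68 mm across and 83 mm tall, with a white cap 20 mm across, loose, 220 g. Origin at the centre of its underside. To be left alone.
- lamp_right: Spirit lamp on the robot's right (-y): unlit squat clear glass lamp, 68 mm across and 83 mm tall, with a white cap 20 mm across, loose, 220 g. Origin at the centre of its underside. To be left alone.
Mind the look-alikes: they are no part of the job. What is shaped like the part that bears wide_round_center but pink is not meant.

How it is judged:
By the outcome, as a careful person would: the job done as asked, in the order asked, and still so for the second after the job is handed in, with the robot touching nothing.
It also fails if it takes over 106 s, if anything falls off the work surface, if the arm or the gripper's body presses on something with over 40 N, if the wrist force passes 120 N, or if a joint passes its speed limit or range.

## Robot

A 6-joint arm with a two-finger parallel gripper is mounted at the origin on the work surface. World frame = base frame: x ahead of the robot, y to its left, z up, the work surface at z = 0. Lengths are in mm, angles in degrees, forces in N, time in s.
With the tool pointing down it reaches from about 350 to 850 mm from the base axis. Payload 8.1 kg.
Tool frame: the origin (TCP) lies between the finger pads; the fingertips stand 22 mm ahead of it and the grasp point (between the pads) lies 3 mm ahead of it; z points along the fingers, y is the line along which they close (so a half turn about z gives the same grasp; the last joint's range is limited). The gripper opens to 85 mm and grips with 20 to 120 N. Pads are 22 mm wide; open, the fingers measure 114 mm over their backs; the gripper's body (76 mm by 85 mm) begins 54 mm behind the grasp point. The pads swing forward as they close: fully open they stand 13 mm farther back than shut.
Start: joints at [-4.893, 7.471, 85.268, -0, 87.261, -4.893], TCP at [600.005, 0.022, 253.292] pointing down, gripper open.
Joint ranges: [-169.43, 169.43], [-51.17, 129.36], [1.28, 143.12], [-76.62, 256.62], [0, 156.53], [-152.29, 152.29]. Speed limits (degrees/s): [136.94, 136.94, 159.86, 180, 180, 180].

## Interface

Orientations are given as [roll, pitch, yaw] about the fixed x, y, z axes, in that order (R = Rz(yaw) Ry(pitch) Rx(roll)).
In Python, from bench import r, vision gives the robot as it stands.
- The arm moves only by the tool step_arm, never from a script. Its argument "targets" is a list that holds one entry, the list of rows, each a list of 6 numbers: the shift along the world's x, y, z in mm, then the turn, a rotation vector about the world's x, y, z in rad. In form: [[[x, y, z, rx, ry, rz], ...]]. A call has 1 to 12 rows; each row is the pose to reach, as a shift and turn from the pose commanded when the call began; what a row does not reach only later rows make up. A row lasts 1/12 s, in which the tool goes at most 41.7 mm and 7.16 degrees, less where a joint would pass 70% of its speed; a pose out of reach is approached as far as the arm can. A call with a gripper value outside its range is refused whole. "fingers" is the gripper's target within -1 to 1 (shut at 1, half-way at 0, fully open at -1), set as the call begins (left out, the last holds). The fingers move at their own pace and stop on an object; "newtons" is the grip in N (left out, the last holds). Time passes only in rows, so rows that repeat a pose let the fingers close. It gives the time, the measured TCP pose, the force, the opening and the grip force at its end, in the units of the state.
- r.sense(): the state, without advancing time (a new reading comes with each control period).
- vision.snapshot(name): name is "scene" or "side" or "wrist"; returns a dict with "img" (384x512x3 uint8, blue, green, red), "mtx" (3x3 intrinsics, pixels), "D" ([k1, k2, p1, p2, k3] as OpenCV has them; the pictures are not rectified), "eye" and "attitude" of the camera in the world. Camera axes: x right, y up, looking along -z (the intrinsics and any distortion apply to the point x, -y, -z); pixel columns grow to the right and rows downward; lengths in mm; the calibration is good to about 2 mm. A picture is of the moment at which its call begins. There is no depth.
- r.hand_in(): hands the job in; it is judged then, once.
The state is a dict: "time": time; "joint_pos": joint angles; "qd": joint speeds; "joint_efforts": joint torques, N m; "tool_pos": TCP position; "tcp_rot": TCP orientation; "ft_force": force on the tool from outside, world axes, zero at the start; "wrist_torque": the same for the moment, N m; "finger_gap": finger opening in mm; "grip_force": force on a finger pad.
Only numpy, scipy, OpenCV 4.12 (cv2) and the standard library are available. Lean on these libraries where they do the work, as an engineer would, in place of code of your own. Each camera call takes 0.05 s, during which the arm holds its last target. There are 200 camera calls.

## Working session

There is one attempt and no reset: what is moved stays moved. The work goes in short steps, Python scripts to look and compute and a tool call to move; the robot and the scene stay as the last step left them, time stands still between calls to the robot, and variables do not carry over. Pictures are saved under pics/ and viewed, at most 14 in all, crops included, and the job is handed in when it is done.

Besides the shell and the picture viewer there is one more tool, called after "Call:" in YAML: its name, and indented under it one key for each argument. step_arm: Moves the arm, as the interface text tells. Its arguments: {"type":"object","properties":{"targets":{"type":"array"},"fingers":{"type":"number"},"newtons":{"type":"number"}},"required":["targets"]}

```bash
mkdir -p pics; ls; cat > h.py <<'E'
import numpy as np, cv2
from bench import r, vision
from scipy.spatial.transform import Rotation as R
def snap(n):
    s=vision.snapshot(n); return s
def rot(s):
    a=np.array(s["attitude"],float)
    return a if a.shape==(3,3) else R.from_euler('xyz',a,degrees=True).as_matrix()
def px2w(s,uv,z):
    p=cv2.undistortPoints(np.array(uv,float).reshape(-1,1,2),np.array(s["mtx"]),np.array(s["D"])).reshape(-1,2)
    d=np.c_[p[:,0],-p[:,1],-np.ones(len(p))]@rot(s).T
    e=np.array(s["eye"]); z=np.broadcast_to(z,len(p))
    return e+d*((z-e[2])/d[:,2])[:,None]
def w2px(s,P):
    c=(np.array(P,float).reshape(-1,3)-s["eye"])@rot(s)
    c=c*[1,-1,-1]
    return cv2.projectPoints(c,np.zeros(3),np.zeros(3),np.array(s["mtx"]),np.array(s["D"]))[0].reshape(-1,2)
E
python3 - <<'E'
from h import *
import pickle
for n in ["scene","side","wrist"]:
    s=snap(n); pickle.dump(s,open(n+"0.pkl","wb"))
    print(n,s["eye"],s["attitude"],s["mtx"],s["D"])
    cv2.imwrite(f"pics/{n}0.png",cv2.resize(s["img"],(800,600),interpolation=cv2.INTER_CUBIC))
print(r.sense())
E
```

```text
pics
scene [1214.81156059  197.43520714  563.41488916] [ 57.22465842   1.05612282 103.83395564] [[357.23777619   0.         258.21983956]
 [  0.         357.23777619 198.95221608]
 [  0.           0.           1.        ]] [-0.03419539  0.          0.          0.          0.        ]
side [ 209.14334626 -696.68500833  826.32129715] [ 44.25094024   0.85843069 -23.43370578] [[368.91556633   0.         255.37606945]
 [  0.         368.91556633 189.495673  ]
 [  0.           0.           1.        ]] [-0.02684351  0.          0.          0.          0.        ]
wrist [599.89728751  65.663191   374.03578495] [-1.50939357e+01  1.27999780e-01  9.96732441e-03] [[310.78242979   0.         254.50464022]
 [  0.         310.78242979 193.24135083]
 [  0.           0.           1.        ]] [-0.03821954  0.          0.          0.          0.        ]
{'time': 0.15, 'joint_pos': array([-4.89258181e+00,  7.50737105e+00,  8.53151888e+01,  4.12756273e-04,
        8.72607620e+01, -4.89241465e+00]), 'qd': array([-0.015446  , -0.01737271, -0.16212799, -0.10091341,  0.01526433,
       -0.03355737]), 'joint_efforts': array([ 1.01583330e-03, -5.70061326e+01, -5.01160097e+01, -1.39109225e-04,
        9.69119486e-03, -7.10949371e-05]), 'tool_pos': array([5.99611196e+02, 6.31025725e-02, 2.52460093e+02]), 'tcp_rot': array([-1.79917017e+02, -7.51686232e-03,  8.99998074e+01]), 'ft_force': array([-0.04120707,  0.62548788, -0.28117669]), 'wrist_torque': array([ 0.02475844, -0.04575917, -0.01247342]), 'grip_force': 0.0, 'finger_gap': 85.2621657581226}
```

View pics/scene0.png

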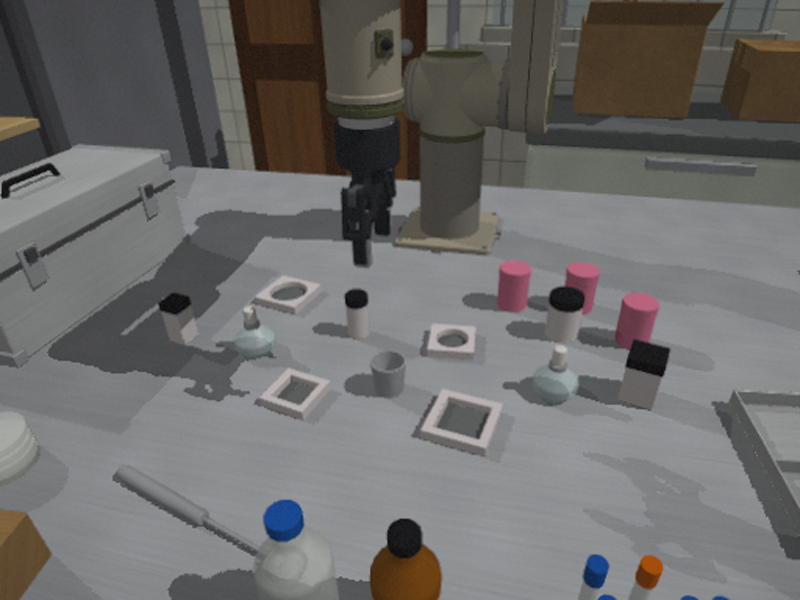

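View pics/side0.png

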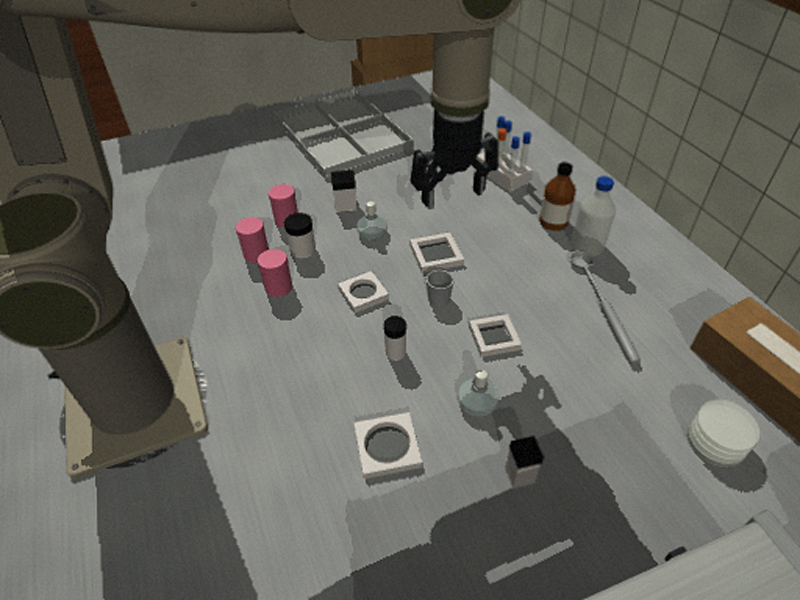

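View pics/wrist0.png

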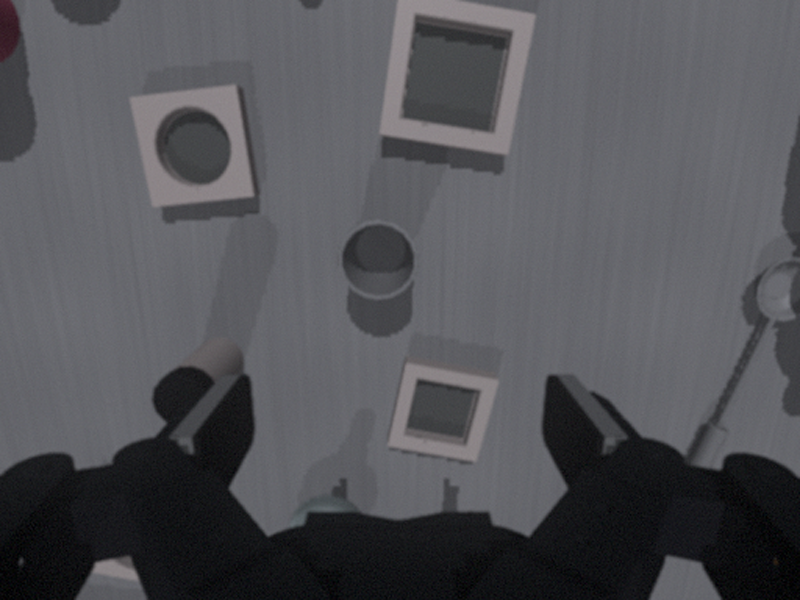

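The pictures show these objects (scene picture at 800 px; image right is +y):

| Object | Scene pixel | Side pixel |
|---|---|---|
| Slim square, black lid | (176,303) | (525,447) |
| Slim round | (356,298) | (395,325) |
| Wide round | (566,299) | (299,224) |
| Wide square | (647,357) | (343,180) |
| Right lamp | (254,338) | – |
| Left lamp | (555,380) | – |

Look-alikes to leave alone:
- Pink pots at scene (514,287), (581,287) and (636,320).
- Grey cup at (388,375).
- Amber bottle with black cap at (404,535).

Next I'll take an enlarged look at the lids and nests.

```bash
python3 - <<'E'
from h import *
import pickle
S=pickle.load(open("scene0.pkl","rb"));D=pickle.load(open("side0.pkl","rb"));W=pickle.load(open("wrist0.pkl","rb"))
def tile(s,u,v,w=40,h=50):
    t=cv2.resize(s["img"][v-h//2:v+h//2,u-w//2:u+w//2],None,fx=5,fy=5,interpolation=cv2.INTER_CUBIC)
    t=cv2.convertScaleAbs(t,alpha=1.6,beta=15)
    cv2.putText(t,f"{u-w//2},{v-h//2}",(3,12),0,.4,(0,0,255),1)
    for k in range(0,200,50): t[:4,k]=(0,0,255);t[k:k+1,:4]=(0,0,255)
    return t
rows=[[(S,114,200),(S,228,198),(S,362,200),(S,412,236)],[(D,336,294),(D,253,214),(D,191,150),(D,220,122)]]
cv2.imwrite("pics/lids.png",np.vstack([np.hstack([tile(*a) for a in q]) for q in rows]))
# nests
def nest(n,s,c,f=1.5625):
    c=(np.array(c)+.5)/f-.5
    P=px2w(s,c,16.); m=P.mean(0); e=np.roll(P,-1,0)-P
    ang=np.degrees(np.arctan2(e[:,1],e[:,0]))%90
    print(n,m.round(1),np.linalg.norm(e[:,:2],axis=1).round(1),ang.round(1))
nest("SR w",W,[(131,98),(238,85),(254,196),(153,207)])
nest("SS w",W,[(405,363),(498,378),(475,461),(389,447)])
nest("WS w",W,[(397,-2),(535,13),(506,154),(381,136)])
nest("WR d",D,[(354,418),(412,411),(423,470),(362,476)])
nest("SR d",D,[(339,285),(372,272),(389,292),(355,308)])
nest("SS d",D,[(469,321),(508,313),(522,345),(484,354)])
nest("WS d",D,[(410,242),(451,233),(464,262),(424,269)])
E
```

```text
SR w [453.9  82.7  16. ] [76.6 75.5 75.8 75.7] [5.5 4.5 5.6 5.1]
SS w [ 634.9 -124.9   16. ] [75.5 77.2 73.6 76.3] [80.2 78.8 79.5 80.2]
WS w [638.  128.7  16. ] [92.5 92.3 89.3 88.5] [84.7 80.7 82.3 82.7]
WR d [ 367.2 -255.3   16. ] [ 95.7 106.3  92.8 103.4] [74.1 74.7 72.2 76.4]
SR d [455.7  80.5  16. ] [74.8 68.2 77.7 72.9] [6.2 8.  9.7 5.7]
SS d [ 636.8 -126.6   16. ] [78.3 80.2 73.5 81.8] [80.9 77.3 82.2 80.8]
WS d [638.7 122.5  16. ] [94.9 97.  86.1 90.2] [84.3 79.1 80.  84.4]
```

View pics/lids.png

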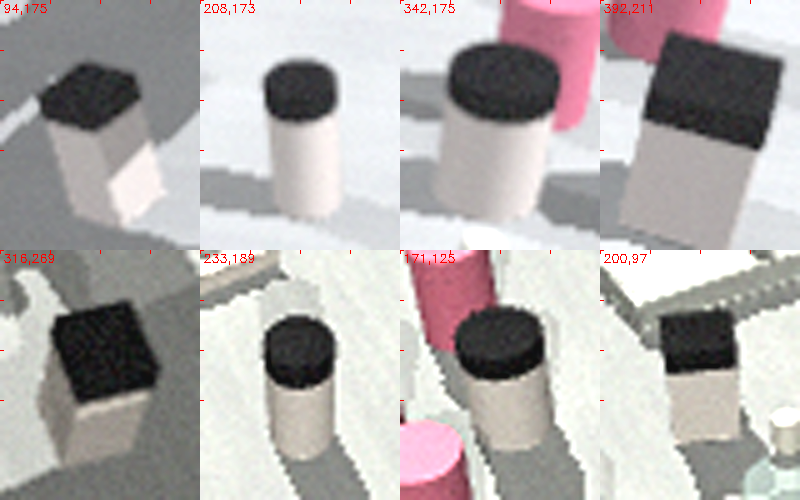

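Lids in the crop: all four pots have black lids and white bodies, two round (tiles 2 and 3) and two square (tiles 1 and 4). I'll fit lid outlines in both views, and locate the pink pots and lamps for clearance.

```bash
cat > fit.py <<'E'
from h import *
from scipy.optimize import minimize
def outline(x,y,yaw,hl,kind,w):
    if kind=='r': t=np.linspace(0,2*np.pi,40); q=np.c_[np.cos(t),np.sin(t)]*w/2
    else:
        c,s=np.cos(yaw),np.sin(yaw); q=np.array([[1,1],[-1,1],[-1,-1],[1,-1]])*w/2@np.array([[c,s],[-s,c]])
    q=q+[x,y]; n=len(q)
    return np.vstack([np.c_[q,np.full(n,80.)],np.c_[q,np.full(n,80.-hl)]])
def lidfit(views,kind,w,th=48,K=6):
    data=[]
    for s,u,v in views:
        m=(s["img"].max(2)<th).astype(np.uint8); n,l,st,c=cv2.connectedComponentsWithStats(m)
        d=[(np.hypot(*(c[i]-[u,v])),i) for i in range(1,n) if st[i,4]>25]; i=min(d)[1]
        data.append((s,(cv2.resize((l==i).astype(np.uint8),None,fx=K,fy=K,interpolation=cv2.INTER_LINEAR) if 0 else np.kron((l==i).astype(np.uint8),np.ones((K,K),np.uint8))),st[i]))
    def f(p):
        e=0
        for s,m,_ in data:
            h=cv2.convexHull(w2px(s,outline(p[0]*10,p[1]*10,p[2]/2,p[3]*10,kind,w)).astype(np.float32)).reshape(-1,2)
            g=np.zeros_like(m); cv2.fillConvexPoly(g,np.round(((h+.5)*K-.5)).astype(np.int32),1)
            e+=(g!=m).sum()/m.sum()
        return e
    p0=px2w(views[-1][0],[views[-1][1:]],75.)[0]
    best=min((minimize(f,[p0[0]/10,p0[1]/10,2*y,1.5],method='Nelder-Mead',options=dict(initial_simplex=None,maxiter=250)) for y in ([0] if kind=='r' else np.radians([0,30,60]))),key=lambda o:o.fun)
    p=best.x; return p[0]*10,p[1]*10,np.degrees(p[2]/2)%90,p[3]*10,best.fun
E
python3 - <<'E'
from fit import *
import pickle
S=pickle.load(open("scene0.pkl","rb"));D=pickle.load(open("side0.pkl","rb"))
for n,a,b,k,w in [("SS",(112,194),(336,288),'s',36),("SR",(228,190),(253,209),'r',38),("WR",(362,191),(191,143),'r',56),("WS",(414,229),(220,115),'s',50)]:
    print(n,np.round(lidfit([(S,*a),(D,*b)],k,w),2), [np.round(lidfit([v],k,w),2)[:2] for v in [(S,*a),(D,*b)]])
f=lambda c:(np.array(c)+.5)/1.5625-.5
print("pink d",px2w(D,f([(283,193),(251,226),(274,259)]),80.).round(0)[:,:2].tolist())
print("pink s",px2w(S,f([(582,272),(515,271),(639,304)]),80.).round(0)[:,:2].tolist())
print("lamp d",px2w(D,f([(482,374),(371,204)]),83.).round(0)[:,:2].tolist())
print("lamp s",px2w(S,f([(250,310),(560,348)]),83.).round(0)[:,:2].tolist())
print("WR hole d",px2w(D,f([(388,442)]),16.).round(0)[:,:2].tolist())
print("WR hole s",px2w(S,f([(290,292)]),16.).round(0)[:,:2].tolist())
print("cup d",px2w(D,f([(440,280)]),50.).round(0)[:,:2].tolist())
E
```

```text
SS [ 5.3369e+02 -3.8056e+02  7.9550e+01  1.4710e+01  1.7000e-01] [array([ 535.82, -378.54]), array([ 532.99, -381.09])]
SR [ 4.5419e+02 -8.2930e+01  1.0000e-02  1.4560e+01  2.1000e-01] [array([458.75, -81.5 ]), array([454.05, -83.47])]
WR [3.8090e+02 2.6237e+02 1.0000e-02 1.4450e+01 1.7000e-01] [array([384.12, 262.54]), array([381.31, 262.24])]
WS [5.2175e+02 3.7480e+02 6.8280e+01 1.2110e+01 2.8000e-01] [array([524.45, 375.29]), array([520.79, 374.94])]
pink d [[381.0, 373.0], [289.0, 288.0], [306.0, 168.0]]
pink s [[296.0, 289.0], [317.0, 172.0], [387.0, 377.0]]
lamp d [[538.0, -240.0], [541.0, 250.0]]
lamp s [[541.0, -233.0], [540.0, 253.0]]
WR hole d [[368.0, -254.0]]
WR hole s [[372.0, -247.0]]
cup d [[588.0, 10.0]]
```

Everything fits the given sizes and the reach. I'll start with the slim round pot at (455,-82), which goes into its nest at (454,82).

Call:
step_arm:
  targets:
    - [[-20,-12,-5,0,0,0],[-50,-28,-18,0,0,0],[-85,-48,-30,0,0,0],[-115,-66,-45,0,0,0],[-135,-77,-58,0,0,0],[-145,-82,-63,0,0,0],[-145,-82,-63,0,0,0],[-145,-82,-63,0,0,0]]
  fingers: -1
  newtons: 30

```text
time: 0.82
tool_pos: [454.8, -82.1, 190.2]
tcp_rot: [-180.0, -0.0, 89.9]
ft_force: [-0.4, -0.3, 0.1]
finger_gap: 85.4
grip_force: 0.0
```

```bash
cat >> h.py <<'E'
def look(fn,marks=(),n="wrist"):
    s=snap(n); im=cv2.convertScaleAbs(cv2.resize(s["img"],(800,600),interpolation=cv2.INTER_CUBIC),alpha=1.5,beta=10)
    for m in marks:
        q=(w2px(s,[m])[0]+.5)*1.5625-.5; cv2.drawMarker(im,tuple(int(round(a)) for a in q),(0,0,255),0,14,1)
    cv2.imwrite("pics/"+fn,im); import pickle; pickle.dump(s,open(fn+".pkl","wb")); return s
E
python3 - <<'E'
from h import *
import pickle
s=look("w1.png",[(455.5,-82.5,80),(454,82.5,16)])
t=r.sense(); print(t["tool_pos"],t["tcp_rot"],t["time"])
E
```

```text
[455.62628306 -81.93345272 190.85383458] [1.79933766e+02 1.95374982e-03 8.99748907e+01] 0.8667
```

View pics/w1.png

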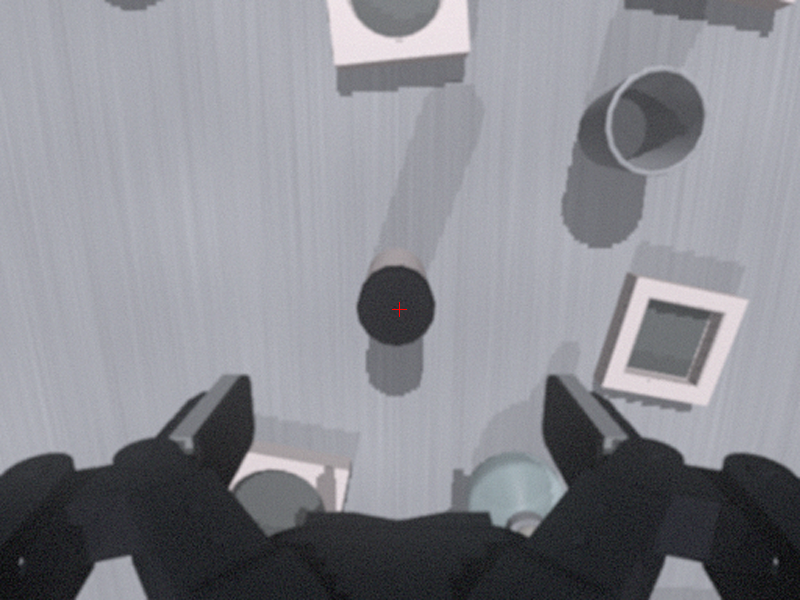

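The black lid sits at (396,304), 2–3 mm from my predicted mark, so the pot is at about (454,-80). Descending to grip.

Call:
step_arm:
  targets:
    - [[-1,2,-20,0,0,0],[-1,2,-50,0,0,0],[-1,2,-80,0,0,0],[-1,2,-105,0,0,0],[-1,2,-125,0,0,0],[-1,2,-136,0,0,0],[-1,2,-139,0,0,0],[-1,2,-139,0,0,0]]

```text
time: 1.53
tool_pos: [454.4, -79.6, 51.2]
tcp_rot: [-180.0, -0.0, 90.0]
ft_force: [0.5, -0.4, -0.2]
finger_gap: 85.4
grip_force: 0.0
```

Call:
step_arm:
  targets:
    - [[0,0,0,0,0,0],[0,0,0,0,0,0],[0,0,0,0,0,0],[0,0,0,0,0,0],[0,0,0,0,0,0],[0,0,0,0,0,0],[0,0,0,0,0,0],[0,0,0,0,0,0]]
  fingers: 1
  newtons: 30

```text
time: 2.2
tool_pos: [454.8, -80.3, 52.5]
tcp_rot: [179.9, 0.0, 90.0]
ft_force: [-1.6, 0.9, 6.4]
finger_gap: 37.3
grip_force: 29.6
```

Gripped at a 37 mm gap. Lifting and moving over the nest.

Call:
step_arm:
  targets:
    - [[0,0,10,0,0,0],[0,0,30,0,0,0],[0,0,55,0,0,0],[0,5,70,0,0,0],[0,25,75,0,0,0],[0,50,75,0,0,0],[0,80,75,0,0,0],[0,110,75,0,0,0],[0,138,75,0,0,0],[0,155,75,0,0,0],[0,162,75,0,0,0],[0,162,75,0,0,0]]

```text
time: 3.2
tool_pos: [453.9, 83.2, 126.7]
tcp_rot: [180.0, -0.0, 90.1]
ft_force: [-0.8, -0.1, -0.6]
finger_gap: 37.3
grip_force: 30.2
```

```bash
python3 - <<'E'
from h import *
s=look("w2.png",[(454,82.5,16)])
t=r.sense(); print(t["tool_pos"],t["finger_gap"],t["ft_force"],t["time"])
E
```

```text
[453.9805154   82.16076556 126.64027327] 37.7554550290809 [-0.1807235  -0.0285379  -1.88038581] 3.25
```

View pics/w2.png

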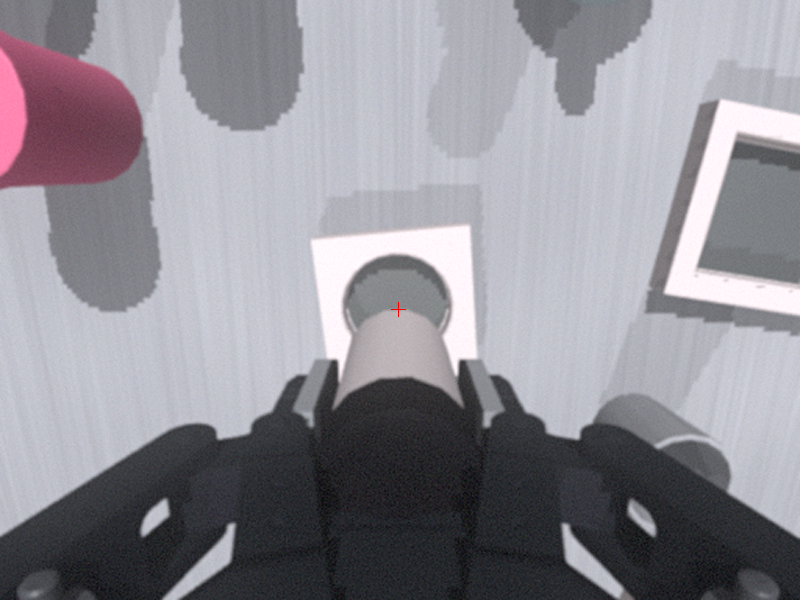

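The recess centre is at (398,307), which matches the mark. Lowering.

Call:
step_arm:
  targets:
    - [[0,1,-12,0,0,0],[0,1,-30,0,0,0],[0,1,-45,0,0,0],[0,1,-55,0,0,0],[0,1,-61,0,0,0],[0,1,-65,0,0,0],[0,1,-68,0,0,0],[0,1,-70,0,0,0],[0,1,-71,0,0,0],[0,1,-71,0,0,0]]

```text
time: 4.08
tool_pos: [454.6, 82.9, 56.5]
tcp_rot: [180.0, 0.0, 90.0]
ft_force: [-4.6, -1.2, 5.5]
finger_gap: 37.5
grip_force: 30.8
```

Call:
step_arm:
  targets:
    - [[0,0,0,0,0,0],[0,0,0,0,0,0],[0,0,0,0,0,0],[0,0,0,0,0,0],[0,0,0,0,0,0],[0,0,0,0,0,0]]
  fingers: -0.2

```text
time: 4.58
tool_pos: [454.0, 83.0, 55.3]
tcp_rot: [180.0, 0.0, 90.0]
ft_force: [0.2, -0.0, -0.2]
finger_gap: 51.3
grip_force: 0.0
```

Released. Next is the wide round pot at (382,262). I'll use closing axis -55°, which keeps the fingers clear of the pink pots.

Call:
step_arm:
  targets:
    - [[0,0,15,0,0,0],[0,0,45,0,0,0],[0,0,80,0,0,0],[0,0,115,0,0,0],[-10,30,135,0,0,-0.12],[-24,60,145,0,0,-0.24],[-36,90,145,0,0,-0.36],[-48,120,145,0,0,-0.48],[-60,150,145,0,0,-0.6],[-68,170,145,0,0,-0.72],[-72,179,145,0,0,-0.84],[-72,179,145,0,0,-0.96]]
  fingers: -1

```text
time: 5.58
tool_pos: [380.8, 264.2, 200.3]
tcp_rot: [-180.0, -0.0, 35.6]
ft_force: [0.1, -0.6, -0.0]
finger_gap: 85.3
grip_force: 0.0
```

Call:
step_arm:
  targets:
    - [[0,0,0,0,0,0],[0,0,0,0,0,0]]

```text
time: 5.75
tool_pos: [381.9, 262.1, 200.2]
tcp_rot: [180.0, 0.0, 36.0]
ft_force: [0.3, -0.0, -0.5]
finger_gap: 85.8
grip_force: 0.0
```

```bash
python3 - <<'E'
from h import *
s=look("w3.png",[(382,262,80)])
t=r.sense(); print(t["tool_pos"],t["tcp_rot"],t["time"])
E
```

```text
[382.05608074 261.82013617 200.19794974] [1.79995934e+02 1.08092004e-02 3.59951513e+01] 5.8
```

View pics/w3.png

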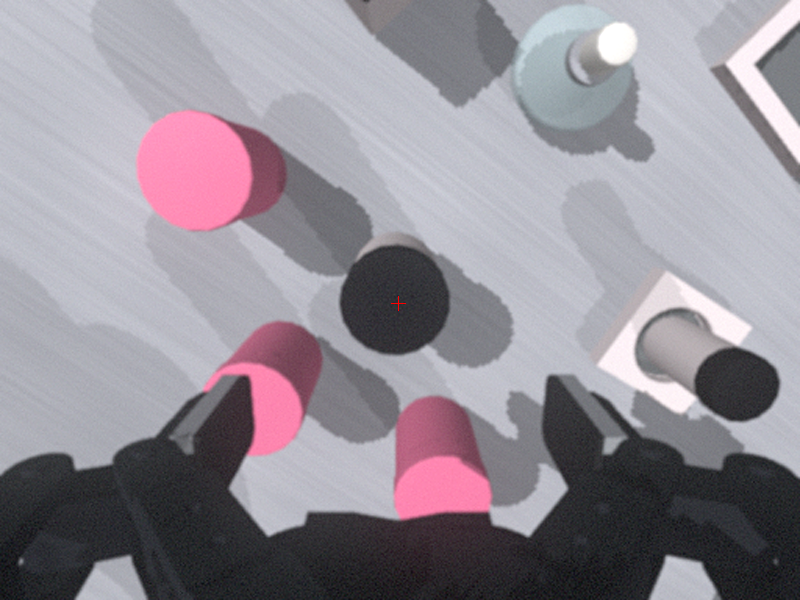

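The wide round pot's black lid is at (394,299), with the pink pots at (195,170), (262,400) and (440,480), all clear of the fingers. Descending with a +3 mm y correction.

Call:
step_arm:
  targets:
    - [[0,3,-20,0,0,0],[0,3,-50,0,0,0],[0,3,-80,0,0,0],[0,3,-105,0,0,0],[0,3,-125,0,0,0],[0,3,-140,0,0,0],[0,3,-147,0,0,0],[0,3,-149,0,0,0],[0,3,-149,0,0,0]]

```text
time: 6.55
tool_pos: [382.1, 264.7, 51.3]
tcp_rot: [-180.0, 0.0, 35.8]
ft_force: [0.4, 1.0, 1.1]
finger_gap: 85.3
grip_force: 0.0
```

Call:
step_arm:
  targets:
    - [[0,0,0,0,0,0],[0,0,0,0,0,0],[0,0,0,0,0,0],[0,0,0,0,0,0],[0,0,0,0,0,0],[0,0,0,0,0,0],[0,0,0,0,0,0]]
  fingers: 1
  newtons: 35

```text
time: 7.13
tool_pos: [383.0, 265.5, 52.8]
tcp_rot: [180.0, -0.1, 35.8]
ft_force: [0.3, -1.1, 7.4]
finger_gap: 55.1
grip_force: 36.9
```

Gripped at a 55 mm gap. Lifting and carrying to the wide round nest, bowing outward on the way.

Call:
step_arm:
  targets:
    - [[0,0,10,0,0,0],[0,0,30,0,0,0],[0,0,60,0,0,0],[0,0,90,0,0,0],[0,0,118,0,0,0],[2,-8,132,0,0,0],[7,-25,138,0,0,0],[15,-50,138,0,0,0],[24,-80,138,0,0,0],[33,-110,138,0,0,0],[42,-140,138,0,0,0],[48,-170,138,0,0,0]]

```text
time: 8.13
tool_pos: [430.3, 93.7, 190.1]
tcp_rot: [180.0, -0.0, 35.8]
ft_force: [0.4, 0.6, -1.2]
finger_gap: 55.1
grip_force: 37.6
```

Call:
step_arm:
  targets:
    - [[4,-30,0,0,0,0],[8,-60,0,0,0,0],[8,-90,0,0,0,0],[6,-120,0,0,0,0],[0,-150,0,0,0,0],[-8,-180,0,0,0,0],[-16,-210,0,0,0,0],[-26,-240,0,0,0,0],[-36,-270,0,0,0,0],[-45,-300,0,0,0,0],[-53,-325,0,0,0,0],[-58,-341,0,0,0,0]]

```text
time: 9.13
tool_pos: [370.9, -248.2, 190.1]
tcp_rot: [179.9, 0.0, 35.7]
ft_force: [1.2, 0.5, -1.6]
finger_gap: 55.3
grip_force: 37.6
```

Call:
step_arm:
  targets:
    - [[-2,-6,-20,0,0,0],[-2,-6,-50,0,0,0],[-2,-6,-60,0,0,0],[-2,-6,-63,0,0,0],[-2,-6,-63,0,0,0]]

```text
time: 9.55
tool_pos: [369.5, -251.2, 125.9]
tcp_rot: [-179.9, 0.0, 35.8]
ft_force: [0.1, 0.3, -1.5]
finger_gap: 55.3
grip_force: 37.7
```

```bash
python3 - <<'E'
from h import *
s=look("w4.png",[(370,-252,16)])
t=r.sense(); print(t["tool_pos"],t["tcp_rot"],t["finger_gap"],t["ft_force"],t["time"])
E
```

```text
[ 370.25123062 -251.73945657  127.0763672 ] [-1.79999802e+02 -2.79946375e-03  3.57779113e+01] 55.4486002045531 [ 1.43146692  0.10427576 -0.38877718] 9.6
```

View pics/w4.png

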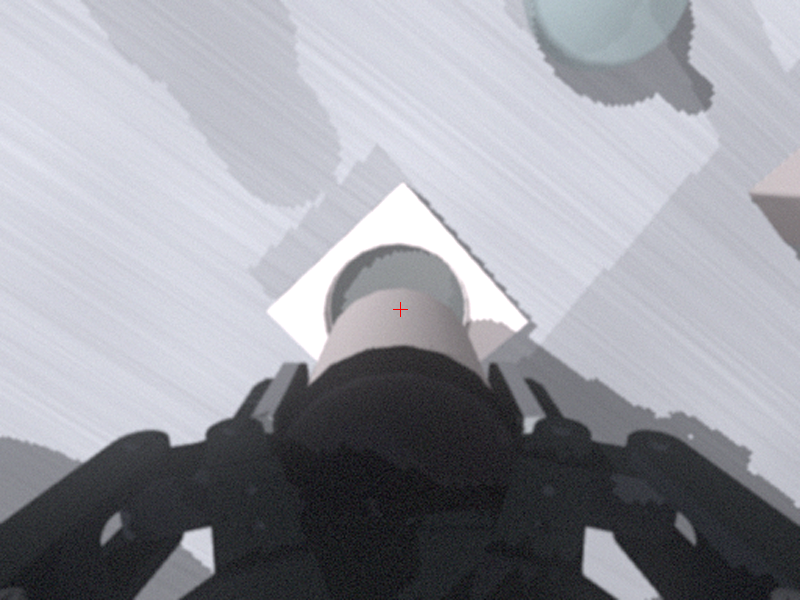

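The recess centre is at (397,314), about 2 mm off the mark toward -x. Lowering with that correction.

Call:
step_arm:
  targets:
    - [[-2,0,-12,0,0,0],[-2,0,-30,0,0,0],[-2,0,-45,0,0,0],[-2,0,-55,0,0,0],[-2,0,-61,0,0,0],[-2,0,-65,0,0,0],[-2,0,-68,0,0,0],[-2,0,-70,0,0,0],[-2,0,-71,0,0,0],[-2,0,-71,0,0,0]]

```text
time: 10.43
tool_pos: [368.5, -252.4, 56.8]
tcp_rot: [180.0, -0.0, 35.7]
ft_force: [-4.8, 2.7, 9.8]
finger_gap: 55.5
grip_force: 38.6
```

Call:
step_arm:
  targets:
    - [[0,0,0,0,0,0],[0,0,0,0,0,0],[0,0,0,0,0,0],[0,0,0,0,0,0],[0,0,0,0,0,0],[0,0,0,0,0,0]]
  fingers: -0.7

```text
time: 10.93
tool_pos: [368.1, -252.0, 55.3]
tcp_rot: [180.0, -0.0, 35.7]
ft_force: [0.5, -0.3, -0.1]
finger_gap: 72.5
grip_force: 0.0
```

Released. Next is the slim square pot at (534,-380), closing axis -10.5°.

Call:
step_arm:
  targets:
    - [[0,0,15,0,0,0],[0,0,45,0,0,0],[0,0,80,0,0,0],[0,0,115,0,0,0],[20,-16,130,0,0,0.1],[50,-40,135,0,0,0.21],[80,-64,135,0,0,0.32],[110,-86,135,0,0,0.43],[135,-106,135,0,0,0.54],[155,-120,135,0,0,0.65],[166,-128,135,0,0,0.765],[166,-128,135,0,0,0.765]]
  fingers: -1

```text
time: 11.93
tool_pos: [535.5, -381.1, 189.4]
tcp_rot: [180.0, -0.0, 79.9]
ft_force: [-0.3, 0.2, -0.1]
finger_gap: 85.4
grip_force: 0.0
```

Call:
step_arm:
  targets:
    - [[0,0,0,0,0,0],[0,0,0,0,0,0]]

```text
time: 12.1
tool_pos: [533.3, -379.4, 189.8]
tcp_rot: [-179.9, -0.0, 79.4]
ft_force: [-0.1, 0.4, 0.2]
finger_gap: 85.4
grip_force: 0.0
```

```bash
python3 - <<'E'
from h import *
s=look("w5.png",[(534,-380,80),(370,-252,84)])
t=r.sense(); print(t["tool_pos"],t["tcp_rot"],t["time"])
E
```

```text
[ 533.25462104 -379.37121697  190.090966  ] [-1.79954900e+02 -2.27819308e-02  7.94050245e+01] 12.15
```

View pics/w5.png

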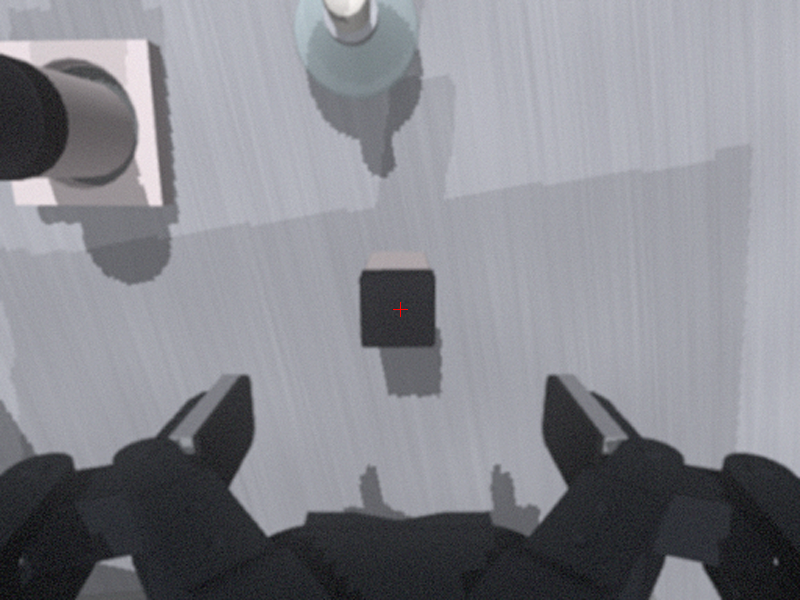

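The square lid is at (398,308), aligned with the fingers, and the wide round pot stands in its nest at left. Descending.

Call:
step_arm:
  targets:
    - [[-1,1,-20,0,0,0],[-1,1,-50,0,0,0],[-1,1,-80,0,0,0],[-1,1,-105,0,0,0],[-1,1,-125,0,0,0],[-1,1,-136,0,0,0],[-1,1,-139,0,0,0],[-1,1,-139,0,0,0]]

```text
time: 12.82
tool_pos: [532.4, -378.5, 51.1]
tcp_rot: [-179.9, -0.0, 79.5]
ft_force: [0.3, -0.3, 0.5]
finger_gap: 85.6
grip_force: 0.0
```

Call:
step_arm:
  targets:
    - [[0,0,0,0,0,0],[0,0,0,0,0,0],[0,0,0,0,0,0],[0,0,0,0,0,0],[0,0,0,0,0,0],[0,0,0,0,0,0],[0,0,0,0,0,0],[0,0,0,0,0,0]]
  fingers: 1
  newtons: 30

```text
time: 13.48
tool_pos: [533.7, -379.5, 52.7]
tcp_rot: [179.9, 0.1, 79.6]
ft_force: [-0.8, 1.0, 5.1]
finger_gap: 35.7
grip_force: 31.1
```

Call:
step_arm:
  targets:
    - [[0,0,10,0,0,0],[0,0,30,0,0,0],[0,0,60,0,0,0],[0,0,90,0,0,0],[0,0,118,0,0,0],[8,10,132,0,0,0],[20,30,138,0,0,0],[35,58,138,0,0,0],[50,88,138,0,0,0],[65,118,138,0,0,0],[78,148,138,0,0,0],[88,178,138,0,0,0]]

```text
time: 14.48
tool_pos: [621.6, -198.4, 188.7]
tcp_rot: [-179.9, -0.0, 79.6]
ft_force: [1.3, -0.3, -1.5]
finger_gap: 36.0
grip_force: 30.3
```

Call:
step_arm:
  targets:
    - [[6,28,0,0,0,0],[11,52,0,0,0,0],[14,68,-8,0,0,0],[15,75,-25,0,0,0],[15,75,-45,0,0,0],[15,75,-58,0,0,0],[15,75,-63,0,0,0],[15,75,-63,0,0,0]]

```text
time: 15.15
tool_pos: [634.6, -125.5, 123.9]
tcp_rot: [-179.8, -0.0, 79.6]
ft_force: [-0.8, 0.1, -0.6]
finger_gap: 35.6
grip_force: 30.3
```

```bash
python3 - <<'E'
from h import *
s=look("w6.png",[(635.5,-125.5,16)])
t=r.sense(); print(t["tool_pos"],t["tcp_rot"],t["finger_gap"],t["ft_force"],t["time"])
E
```

```text
[ 635.42368906 -125.94264863  125.52021022] [-1.79891757e+02 -1.11416810e-02  7.95478665e+01] 35.497938661786726 [-0.11618924  0.07365314 -0.93796864] 15.2
```

View pics/w6.png

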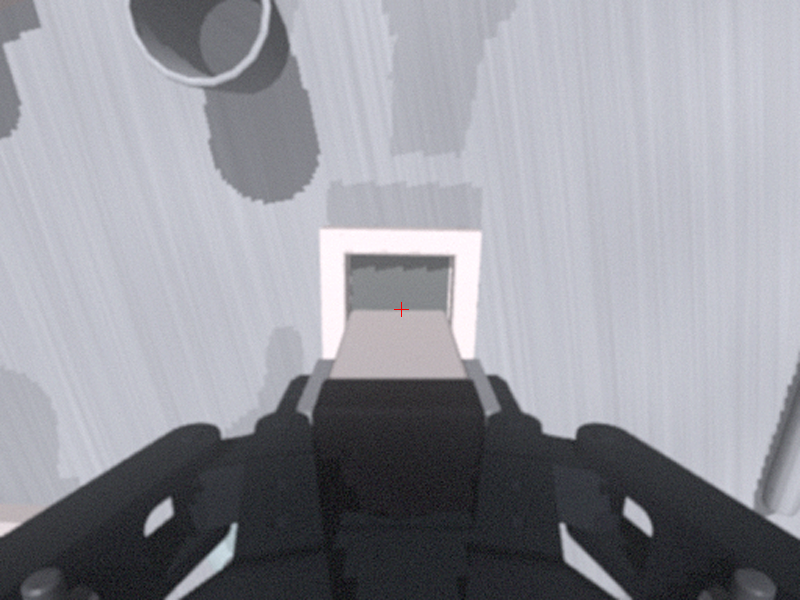

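The recess centre is at (400,307), aligned with the pot. Lowering.

Call:
step_arm:
  targets:
    - [[0,1,-12,0,0,0],[0,1,-30,0,0,0],[0,1,-45,0,0,0],[0,1,-55,0,0,0],[0,1,-61,0,0,0],[0,1,-65,0,0,0],[0,1,-68,0,0,0],[0,1,-70,0,0,0],[0,1,-71,0,0,0],[0,1,-71,0,0,0]]

```text
time: 16.03
tool_pos: [636.7, -125.2, 56.7]
tcp_rot: [179.9, 0.0, 79.6]
ft_force: [-2.3, 0.4, 3.0]
finger_gap: 35.7
grip_force: 30.7
```

Call:
step_arm:
  targets:
    - [[0,0,0,0,0,0],[0,0,0,0,0,0],[0,0,0,0,0,0],[0,0,0,0,0,0],[0,0,0,0,0,0],[0,0,0,0,0,0]]
  fingers: -0.2

```text
time: 16.53
tool_pos: [636.0, -125.0, 55.3]
tcp_rot: [-180.0, -0.0, 79.6]
ft_force: [-0.9, 0.2, 0.7]
finger_gap: 51.4
grip_force: 0.0
```

Released. On to the wide square pot at (522,376), yaw 68°.

Call:
step_arm:
  targets:
    - [[0,0,15,0,0,0],[0,0,45,0,0,0],[0,0,80,0,0,0],[0,0,115,0,0,0],[-4,16,138,0,0,0],[-10,45,145,0,0,0],[-18,80,145,0,0,0],[-26,115,145,0,0,0],[-34,150,145,0,0,0],[-42,185,145,0,0,0],[-50,220,145,0,0,0],[-58,255,145,0,0,0]]
  fingers: -1

```text
time: 17.53
tool_pos: [577.5, 131.6, 201.8]
tcp_rot: [179.9, -0.0, 79.6]
ft_force: [0.8, -0.2, 0.2]
finger_gap: 85.8
grip_force: 0.0
```

Call:
step_arm:
  targets:
    - [[-8,35,0,0,0,-0.03],[-16,70,0,0,0,-0.06],[-24,105,0,0,0,-0.1],[-32,140,0,0,0,-0.14],[-40,175,0,0,0,-0.17],[-48,210,0,0,0,-0.2],[-54,235,0,0,0,-0.2],[-56,246,0,0,0,-0.2],[-56,246,0,0,0,-0.2],[-56,246,0,0,0,-0.2]]

```text
time: 18.37
tool_pos: [522.1, 376.0, 201.0]
tcp_rot: [180.0, 0.0, 68.2]
ft_force: [-0.3, -0.4, -0.2]
finger_gap: 85.7
grip_force: 0.0
```

```bash
python3 - <<'E'
from h import *
s=look("w7.png",[(522,376,80)])
t=r.sense(); print(t["tool_pos"],t["tcp_rot"],t["time"])
E
```

```text
[522.38381462 375.21390548 200.79116275] [1.79966522e+02 1.49780235e-02 6.81102484e+01] 18.4167
```

View pics/w7.png

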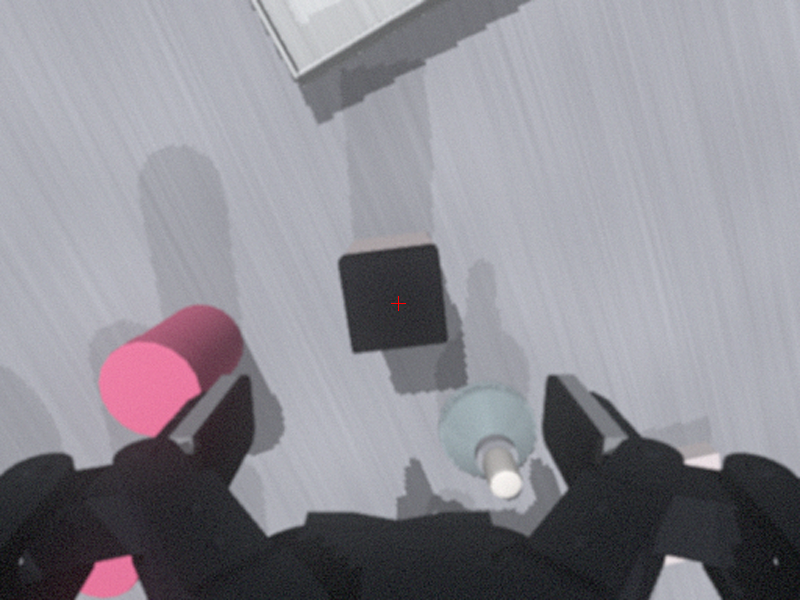

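The wide square lid is centred at (394,299) and turned about 7° counter-clockwise from the fingers. I'll correct x by -1 mm, y by +3 mm and turn by +0.12 rad. The lamp at (487,430) is clear.

Call:
step_arm:
  targets:
    - [[-1,3,-10,0,0,0.06],[-1,3,-35,0,0,0.12],[-1,3,-65,0,0,0.12],[-1,3,-95,0,0,0.12],[-1,3,-120,0,0,0.12],[-1,3,-138,0,0,0.12],[-1,3,-146,0,0,0.12],[-1,3,-149,0,0,0.12],[-1,3,-149,0,0,0.12]]

```text
time: 19.17
tool_pos: [521.5, 378.0, 51.4]
tcp_rot: [-180.0, 0.0, 74.9]
ft_force: [-0.0, 0.1, -0.5]
finger_gap: 85.5
grip_force: 0.0
```

Call:
step_arm:
  targets:
    - [[0,0,0,0,0,0],[0,0,0,0,0,0],[0,0,0,0,0,0],[0,0,0,0,0,0],[0,0,0,0,0,0],[0,0,0,0,0,0],[0,0,0,0,0,0]]
  fingers: 1
  newtons: 35

```text
time: 19.75
tool_pos: [522.0, 379.7, 53.2]
tcp_rot: [179.9, -0.1, 75.0]
ft_force: [-0.4, -1.1, 6.7]
finger_gap: 49.5
grip_force: 37.7
```

Call:
step_arm:
  targets:
    - [[0,0,10,0,0,0],[0,0,30,0,0,0],[0,0,60,0,0,0],[0,0,90,0,0,0],[0,0,118,0,0,0],[8,-10,132,0,0,0.02],[20,-30,138,0,0,0.04],[35,-58,138,0,0,0.06],[50,-88,138,0,0,0.09],[65,-118,138,0,0,0.11],[80,-148,138,0,0,0.13],[94,-178,138,0,0,0.13]]

```text
time: 20.75
tool_pos: [615.3, 199.6, 189.7]
tcp_rot: [-180.0, 0.0, 82.5]
ft_force: [-0.1, 0.7, -2.2]
finger_gap: 49.9
grip_force: 37.0
```

Call:
step_arm:
  targets:
    - [[12,-28,0,0,0,0],[18,-52,0,0,0,0],[22,-67,-8,0,0,0],[23,-73,-25,0,0,0],[23,-73,-45,0,0,0],[23,-73,-58,0,0,0],[23,-73,-63,0,0,0],[23,-73,-63,0,0,0]]

```text
time: 21.42
tool_pos: [636.3, 128.5, 123.9]
tcp_rot: [-179.8, 0.0, 82.5]
ft_force: [0.6, -0.5, -1.5]
finger_gap: 49.6
grip_force: 36.9
```

```bash
python3 - <<'E'
from h import *
s=look("w8.png",[(638,127.5,16)])
t=r.sense(); print(t["tool_pos"],t["tcp_rot"],t["finger_gap"],t["ft_force"],t["time"])
E
```

```text
[637.23116366 128.65127569 125.55516083] [-1.79896798e+02  1.97161788e-02  8.24854841e+01] 49.637698015132074 [ 0.01213235  0.45964083 -1.45809364] 21.4667
```

View pics/w8.png

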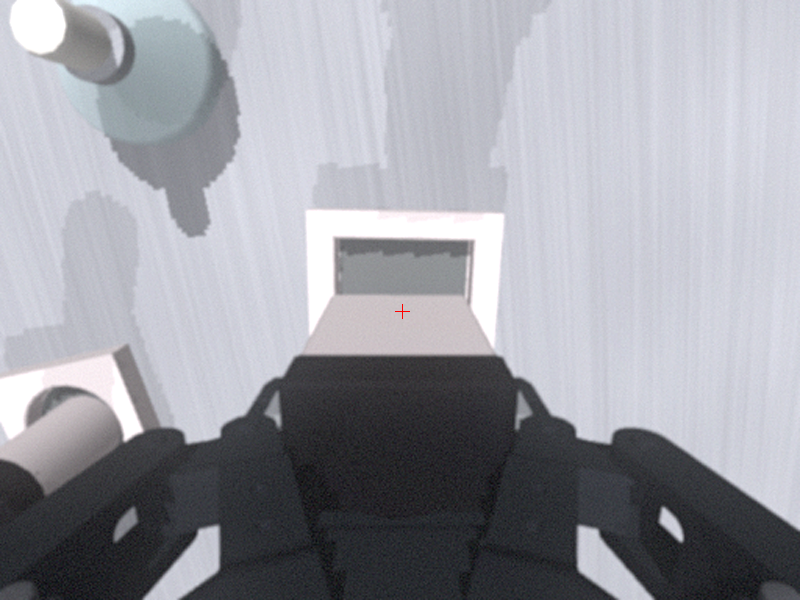

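The recess centre is at (404,306), 1–2 mm from the mark, and the yaw is aligned. Lowering with +1 mm x and +2 mm y.

Call:
step_arm:
  targets:
    - [[1,2,-12,0,0,0],[1,2,-30,0,0,0],[1,2,-45,0,0,0],[1,2,-55,0,0,0],[1,2,-61,0,0,0],[1,2,-65,0,0,0],[1,2,-68,0,0,0],[1,2,-70,0,0,0],[1,2,-71,0,0,0],[1,2,-71,0,0,0]]

```text
time: 22.3
tool_pos: [639.7, 130.1, 57.2]
tcp_rot: [179.9, -0.0, 82.4]
ft_force: [-4.4, -0.1, 5.1]
finger_gap: 49.7
grip_force: 37.5
```

Call:
step_arm:
  targets:
    - [[0,0,0,0,0,0],[0,0,0,0,0,0],[0,0,0,0,0,0],[0,0,0,0,0,0],[0,0,0,0,0,0],[0,0,0,0,0,0]]
  fingers: -0.7

```text
time: 22.8
tool_pos: [639.0, 130.0, 55.3]
tcp_rot: [180.0, -0.0, 82.4]
ft_force: [0.6, -0.7, -0.6]
finger_gap: 72.4
grip_force: 0.0
```

Call:
step_arm:
  targets:
    - [[0,0,15,0,0,0],[0,0,45,0,0,0],[0,0,80,0,0,0],[0,0,115,0,0,0],[0,0,150,0,0,0],[0,0,185,0,0,0],[0,0,210,0,0,0],[0,0,220,0,0,0],[0,0,220,0,0,0]]
  fingers: -1

```text
time: 23.55
tool_pos: [640.6, 130.2, 280.5]
tcp_rot: [179.6, -0.1, 82.4]
ft_force: [-0.2, -1.2, -0.4]
finger_gap: 85.6
grip_force: 0.0
```

```bash
python3 - <<'E'
from h import *
s=look("side9.png",[(454,82.5,84),(370,-252,84),(636,-125,84),(639,129,84)],"side")
q=look("scene9.png",[(454,82.5,84),(369,-252,84),(636,-125,84),(639,129,84)],"scene")
a=cv2.imread("pics/side9.png")[170:490,220:620];b=cv2.imread("pics/scene9.png")[240:480,150:690]
cv2.imwrite("pics/end.png",np.vstack([cv2.resize(a,(400,320)).copy() if 0 else cv2.copyMakeBorder(a,0,0,0,140,0),b]))
t=r.sense(); print(t["tool_pos"],t["time"])
E
```

```text
[638.73684531 130.00759379 274.64266471] 23.65
```

View pics/end.png

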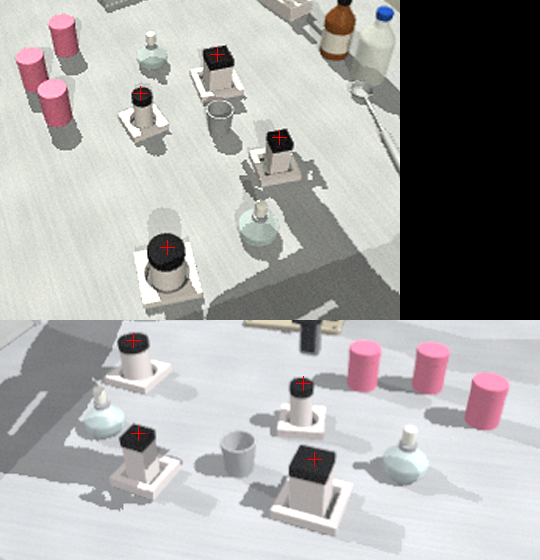

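Both views show all four pots upright in their nests. The z = 84 marks fall on the lid tops, both lamps stand undisturbed, and the pink pots are untouched.

```bash
python3 -c "
from bench import r
print(r.hand_in())"
```

```text
the job is handed in; nothing more can be done
None
```

All four black-lidded containers were lowered into their matching nests and stand upright, with the lamps and pink pots untouched, and the job was handed in at about 24 s.

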